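# Third hand for re-bricking a pipe-warmer shutter

### The job

I am re-bricking the shutter of the pipe warmer: pick up the half firebrick gently (soft brick crumbles, so keep the grip on it below about 50 newtons), lower it into the steel channel between the brick already cemented in there and the clamp bolt, so that it stands on the channel floor, and ease it end to end against the cemented brick without knocking it. Press it there with a steady push of about 12 newtons for at least three seconds so that I can tighten the clamp bolt, and finish while still holding it pressed: do not let go. Leave the brick offcut, the cement tin and the wrench where they are.

Things in the scene. Friction and masses are not known exactly. Their poses are not given: they have to be found in the camera images.
- half_brick: the loose half firebrick, cream soft insulating brick standing on edge on the bench: 50 mm thick (its x), 115 mm long (its y), 114 mm tall (z); origin at the centre of its underside. 0.25 to 0.43 kg. Take it from above across the 50 mm; it bears a grip of 50 N a side. Either end may go first.
- carrier: blue steel channel of the shutter, bolted to the bench, open upwards, running along its own y. Origin on the bench on the centre line, right below the free end face of the cemented brick, which fills y = -230 to 0 mm. Floor 6 mm above the bench, 60 mm wide inside; side lips 5 mm thick, 34 mm high. Bolted foot tabs reach 65 mm either side at y = -186 and +130 mm, 13 mm high.
- home (a point): where the centre of the half brick's underside belongs: on the channel floor, 6 mm above the bench, at y = +57.5 mm in the channel, axes as the channel. The half brick's y then runs along the channel; the push is along the channel's -y. All is rigid: only contacts and arm give. Brick rubs on steel with a friction of about 0.6, so pressing it down hard on the floor eats up part of the push.
- clamp_pad (a point): face of the clamp bolt's steel pressure pad, backed off, on the centre line at y = +149 mm in the channel, 40 mm above the bench. So 149 mm of channel lie free for the 115 mm brick. Pad 68 mm high; the end plate behind it (y = 158 to 166 mm) 70 mm high, bolt head out to y = +200 mm.
- seated_brick: the full-length firebrick already cemented into the channel, 50 x 230 x 114 mm (x, y, z; axes as the channel), top 120 mm above the bench; origin at the centre of its underside, at y = -115 mm in the channel. The half brick is pressed against its end face at its own y = +115 mm. Fixed.
- offcut: bystander: a quarter-brick offcut of the same brick lying flat on the bench, 57 x 114 mm (x, y) and 50 mm high; origin at the centre of its underside. Not to be used.
- cement_tin: bystander: round tin of kiln cement, 84 mm diameter, 100 mm tall, origin at the centre of its underside.
- wrench: bystander: steel wrench 200 mm long lying flat on the far side of the bench, along its own x.

How it is judged:
By the outcome, as a careful person would: the job done as asked, in the order asked, and still so for the second after the job is handed in, while the arm keeps its last pose, push and grip.
It also fails if it takes over 54 s, if anything falls off the work surface, if the arm or the gripper's body presses on something with over 40 N, if the wrist force passes 120 N, or if a joint passes its speed limit or range.

### The arm

A 7-joint arm with a two-finger parallel gripper is mounted at the origin on the work surface. World frame = base frame: x ahead of the robot, y to its left, z up, the work surface at z = 0. Lengths are in m, angles in rad, forces in N, time in s.
With the tool pointing down it reaches from about 0.4 to 0.85 m from the base axis. Payload 10.4 kg.
Tool frame: the origin (TCP) lies midway between the tips of the shut fingers; the grasp point (between the pads) lies 19 mm behind it (manip.grasp_offset is the distance from the TCP to the grasp point, in m); z points along the fingers, y is the line along which they close (so a half turn about z gives the same grasp; the last joint's range is limited). The gripper opens to 85 mm and grips with 20 to 120 N. Pads are 22 mm wide; open, the fingers measure 114 mm over their backs; the gripper's body (76 mm by 85 mm) begins 54 mm behind the grasp point. The pads swing forward as they close: fully open they stand 13 mm farther back than shut.
Start: joints at [-1.192, 0.332, -0.065, 1.46, 0.022, 1.35, -0.088], TCP at [0.244, 0.575, 0.231] pointing down, gripper open.
Joint ranges: [-2.6, 2.6], [-0.5, 2.12], [-1.47, 1.34], [0.16, 2.42], [-1.27, 4.41], [0.06, 2.06], [-2.6, 2.6]. Speed limits (rad/s): [2.22, 2.22, 2.79, 2.79, 3.14, 3.14, 3.14].

### API

Orientations are given as a unit quaternion [x, y, z, w].
In Python, from workcell import manip, camrig, job, sensors gives the robot as it stands (manip), with the cameras (camrig), the job (job) and the readings (sensors).
- The arm moves only by the shell command python3 jog.py FILE [FORCE], which reads ROWS from the file FILE. ROWS is a JSON list that holds a single list of rows (three levels of brackets), with 1 to 20 rows, each of 7 numbers: a rotation vector rx, ry, rz in rad, then dx, dy, dz in m, then the opening from 0.0 (shut) to 1.0 (fully open); each row is the pose to reach, as a shift and turn from the pose commanded when the command began, along the tool's axes at that moment; what a row does not reach only later rows make up. A row lasts 1/8 s, in which the tool goes at most 0.0625 m and 0.188 rad, less where a joint would pass 70% of its speed; a pose out of reach is approached as far as the arm can. The fingers move at their own pace and stop on an object; FORCE is the grip in N (left out, the last holds). Time passes only in rows, so rows that do not move let the fingers close. It prints the time, the measured TCP pose, the force, the opening and the grip force at its end. Input that does not fit is refused with a message, and nothing moves.
- sensors.get_obs(): the state, without advancing time (a new reading comes with each control period).
- camrig.camera(name): name is "scene" or "side" or "wrist"; returns the picture (400x640x3 uint8, blue, green, red); there is no depth.
- camrig.calibration(name): a dict with "fx", "fy", "cx", "cy" (pixels), "world_from_camera" (4x4, takes a point from camera to world coordinates); the wrist camera has in their place "tool_from_camera" (4x4, takes a point from camera to tool coordinates, whose origin is the TCP and whose axes are the flange's). Camera axes: x right, y up, looking along -z (the intrinsics and any distortion apply to the point x, -y, -z); pixel columns grow to the right and rows downward; lengths in m; the calibration is good to about 2 mm. The wrist camera is an equidistant fisheye: a pixel r from the principal point sees the ray r / f radians off the axis. A picture is of the moment at which its call begins: read the wrist's pose just before it. calibration takes no time and is no camera call.
- job.hand_in(): hands the job in; it is judged then, once.
The state is a dict: "clock": time; "joint_pos": joint angles; "joint_velocities": joint speeds; "tau": joint torques, N m; "position": TCP position; "ee_rot": TCP orientation; "ft_force": force on the tool from outside, world axes, zero at the start; "torque": the same for the moment, N m; "grip_width": opening from 0.0 (shut) to 1.0 (fully open); "grasp_force": force on a finger pad.
Only numpy, scipy, OpenCV 4.12 (cv2) and the standard library are available. Lean on these libraries where they do the work, as an engineer would, in place of code of your own. Each camera call takes 0.05 s, during which the arm holds its last target. There are 200 camera calls.

## Working session

There is one attempt and no reset: what is moved stays moved. The work goes in short steps, Python scripts to look and compute and a shell command to move; the robot and the scene stay as the last step left them, time stands still between calls to the robot, and variables do not carry over. Pictures are saved under pics/ and viewed, at most 10 in all, crops included, and the job is handed in when it is done.

```bash
ls; mkdir -p pics
python3 - <<'E'
from workcell import manip, camrig, job, sensors
import cv2,numpy as np
o=sensors.get_obs()
print(o['clock'],o['position'],o['ee_rot'],o['ft_force'],manip.grasp_offset)
for n in("scene","side","wrist"):
    cv2.imwrite(f"pics/{n}0.png",camrig.camera(n)); c=camrig.calibration(n); print(n,{k:(np.round(v,4).tolist()) for k,v in c.items()})
E
```

```text
jog.py
pics
workcell.py
0.0 [0.2442688  0.57488764 0.23052424] [ 1.99535270e-01  9.79890392e-01 -6.97470091e-04 -9.57408768e-05] [-0.41214237 -0.52692686 -0.10173432] 0.0187
scene {'fx': 492.0738, 'fy': 492.0738, 'cx': 328.3683, 'cy': 199.2354, 'world_from_camera': [[0.8845, -0.3243, 0.3355, 0.9609], [0.4665, 0.6295, -0.6214, -0.6128], [-0.0097, 0.7061, 0.7081, 0.828], [0.0, 0.0, 0.0, 1.0]]}
side {'fx': 505.5479, 'fy': 505.5479, 'cx': 319.4061, 'cy': 194.2949, 'world_from_camera': [[0.9479, 0.1776, -0.2645, 0.3085], [-0.3181, 0.5766, -0.7526, -0.7366], [0.0189, 0.7975, 0.603, 0.7083], [0.0, 0.0, 0.0, 1.0]]}
wrist {'fx': 309.7069, 'fy': 309.7069, 'cx': 321.2152, 'cy': 205.5686, 'tool_from_camera': [[-0.0005, 0.9579, 0.2871, 0.0732], [1.0, 0.0004, 0.0004, 0.0009], [0.0003, 0.2871, -0.9579, -0.1432], [0.0, 0.0, 0.0, 1.0]]}
```

View pics/scene0.png

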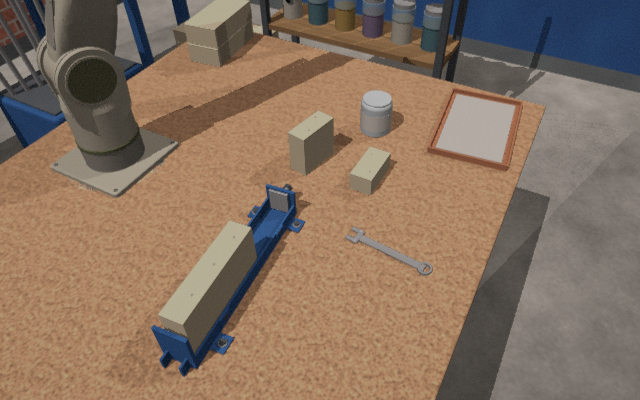

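View pics/side0.png

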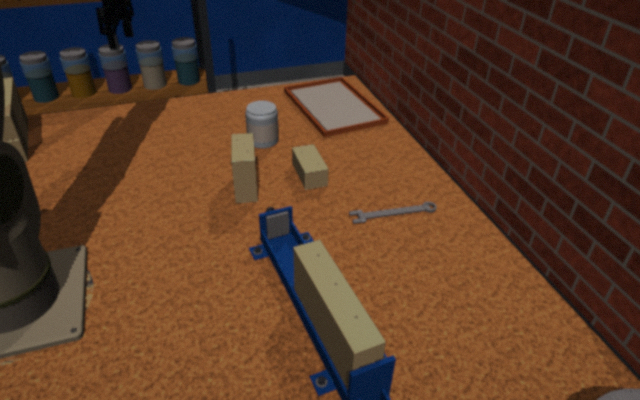

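The scene view shows the half brick at about (312,143), the seated brick at (210,285) and the clamp pad at (280,200). In the side view they are at (245,168), (340,310) and (278,222). The offcut, tin and wrench stand to the right, so I'll zoom in on the bricks and the channel.

Run:
```python
import cv2,numpy as np
s=cv2.imread("pics/scene0.png");d=cv2.imread("pics/side0.png")
up=lambda im,x,y,w,h:cv2.resize(im[y:y+h,x:x+w],None,fx=3,fy=3,interpolation=cv2.INTER_CUBIC)
cv2.imwrite("pics/c1.png",np.hstack([up(s,155,180,155,195),np.clip(1.4*up(d,240,195,110,195),0,255).astype('uint8')]))
cv2.imwrite("pics/c2.png",np.hstack([up(s,280,105,120,95),np.clip(1.4*up(d,225,125,110,95),0,255).astype('uint8')]))
```

```text
(no output)
```

View pics/c1.png

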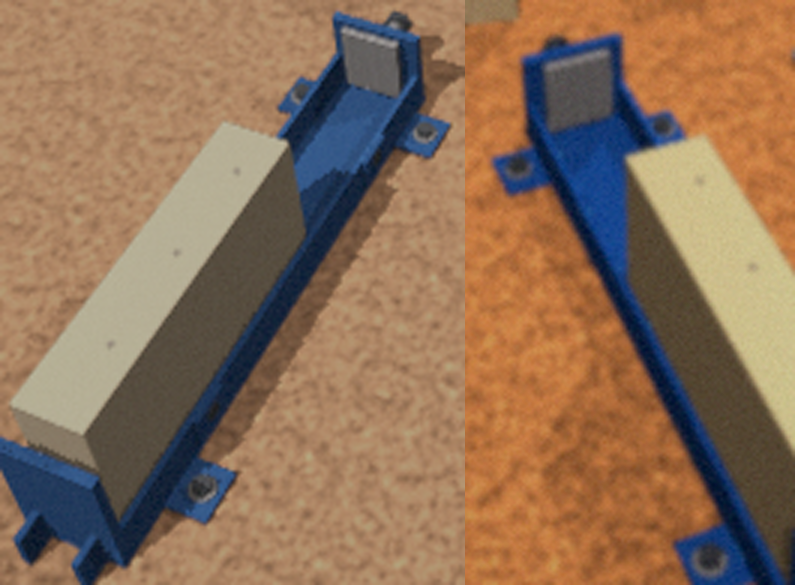

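View pics/c2.png

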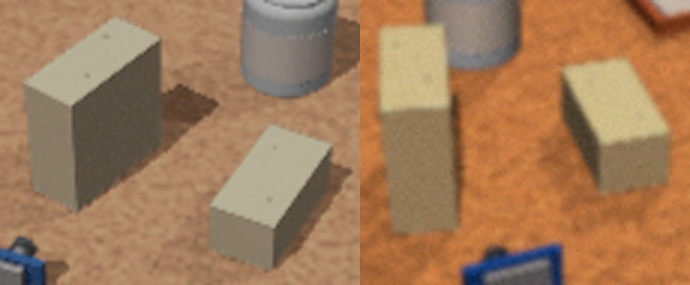

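View pics/wrist0.png

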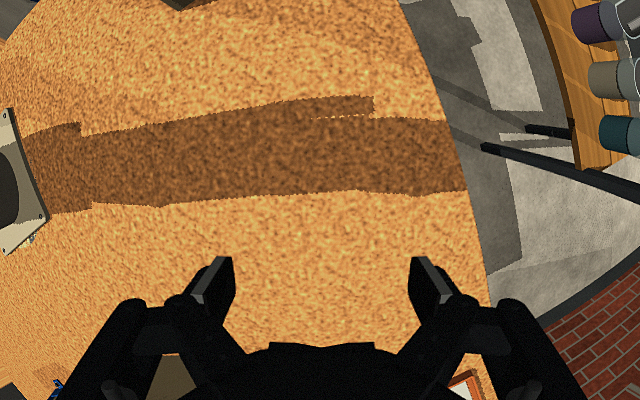

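Corners read from the crops:
- **Half brick top, scene view:** (288,133), (304,140), (333,118), (318,111).
- **Half brick top, side view:** (232,134), (253,134), (254,161), (233,161).
- **Seated brick top, scene view:** (229,221), (252,228), (182,325), (159,316).

The wrist camera doesn't see them yet. Next I'll cast rays through these corners.

```bash
cat > h.py <<'E'
import numpy as np,cv2
from workcell import manip, camrig, job, sensors
from scipy.spatial.transform import Rotation as R
def ray(n,uv,o=None):
    c=camrig.calibration(n);x=(uv[0]-c['cx'])/c['fx'];y=(uv[1]-c['cy'])/c['fy']
    if n=='wrist':
        r=np.hypot(x,y);v=np.r_[np.sin(r)*x/r,-np.sin(r)*y/r,-np.cos(r)]
        T=np.eye(4);T[:3,:3]=R.from_quat(o['ee_rot']).as_matrix();T[:3,3]=o['position'];T=T@c['tool_from_camera']
    else: v=np.r_[x,-y,-1];T=np.array(c['world_from_camera'])
    return T[:3,3],T[:3,:3]@v
def cast(n,uv,z,o=None):
    p,v=ray(n,uv,o);return (p+v*(z-p[2])/v[2])[:2]
def rect(P):
    P=np.array(P);e=np.roll(P,-1,0)-P
    print('corners',P.round(4).tolist());print('c',P.mean(0).round(4),'len',np.linalg.norm(e,axis=1).round(4),'ang',np.degrees(np.arctan2(e[:,1],e[:,0])).round(1))
E
python3 - <<'E'
from h import *
rect([cast('scene',p,.114) for p in [(288.3,133.3),(304,139.7),(333.3,117.7),(318.3,111)]])
rect([cast('side',p,.114) for p in [(231.7,134.3),(253.3,134),(254.3,160.7),(232.7,161)]])
rect([cast('scene',p,.120) for p in [(229,221),(251.7,228.3),(182.3,325),(159,315.7)]])
print([cast('side',p,.120) for p in [(294.3,247.3),(321,240.7)]])
o=sensors.get_obs();print(R.from_quat(o['ee_rot']).as_matrix().round(3))
E
```

```text
corners [[0.4354, 0.1654], [0.4806, 0.1612], [0.5015, 0.2693], [0.4552, 0.2774]]
c [0.4682 0.2183] len [0.0454 0.1101 0.0471 0.1138] ang [  -5.3   79.   170.1 -100. ]
corners [[0.4492, 0.281], [0.4968, 0.2681], [0.4744, 0.1582], [0.4304, 0.1703]]
c [0.4627 0.2194] len [0.0493 0.1122 0.0456 0.1123] ang [ -15.1 -101.5  164.5   80.4]
corners [[0.4811, -0.1333], [0.5312, -0.1288], [0.5491, -0.3554], [0.5036, -0.3596]]
c [ 0.5162 -0.2443] len [0.0504 0.2273 0.0457 0.2274] ang [   5.2  -85.5 -174.7   95.7]
[array([ 0.47857956, -0.13095997]), array([ 0.52702018, -0.12880907])]
[[-0.92   0.391 -0.   ]
 [ 0.391  0.92  -0.001]
 [-0.    -0.001 -1.   ]]
```

The half brick is centred near (0.466, 0.219) with its long axis at about 79.5°. The carrier origin is near (0.505, -0.130) with its y axis at about 95°. The measured sizes match the given ones to within a few mm. Next I'll hover over the half brick for a finer look.

```bash
echo '[[[0, 0, 0.17, -0.043, -0.03, 0, 1], [0, 0, 0.34, -0.086, -0.06, 0, 1], [0, 0, 0.51, -0.129, -0.09, 0, 1], [0, 0, 0.68, -0.172, -0.12, 0, 1], [0, 0, 0.85, -0.215, -0.15, 0, 1], [0, 0, 1.02, -0.258, -0.18, 0, 1], [0, 0, 1.19, -0.3, -0.21, 0, 1], [0, 0, 1.353, -0.343, -0.241, 0, 1], [0, 0, 1.353, -0.343, -0.241, 0, 1], [0, 0, 1.353, -0.343, -0.241, 0, 1]]]' > m.json && python3 jog.py m.json 40
python3 - <<'E'
from h import *
o=sensors.get_obs();im=camrig.camera('wrist');cv2.imwrite('pics/w1.png',im)
np.savez('w1.npz',ee_rot=o['ee_rot'],position=o['position']);print(R.from_quat(o['ee_rot']).as_matrix().round(3),o['joint_pos'].round(2) if hasattr(o['joint_pos'],'round') else o['joint_pos'])
E
```

```text
clock: 1.4
position: [0.4655, 0.2198, 0.2311]
ee_rot: [0.769, 0.64, -0.0, -0.0]
ft_force: [-1.0, 0.4, -0.2]
grip_width: 1.004
grasp_force: 0.0
[[ 0.182  0.983 -0.   ]
 [ 0.983 -0.182  0.   ]
 [ 0.    -0.    -1.   ]] [-0.83  0.08  0.31  1.77 -0.03  1.3  -0.69]
```

View pics/w1.png

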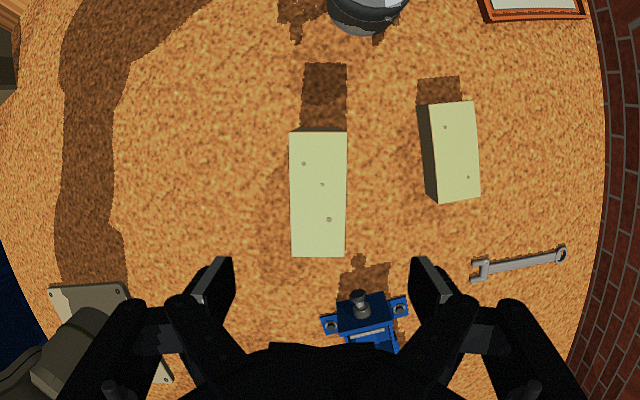

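The wrist view shows the half brick's top face at (290,131), (348,131), (345,257), (292,257), seen almost straight on. I'll refine these with a colour mask and cast them onto z = 0.114.

Run:
```python
from h import *
o=np.load('w1.npz');im=cv2.imread('pics/w1.png')
h=cv2.cvtColor(im,cv2.COLOR_BGR2HSV);print(h[190,318],h[150,455],h[100,200])
m=cv2.inRange(h,(22,30,150),(45,130,255));m[:, :270]=0;m[:,370:]=0;m[:110]=0;m[275:]=0
m=cv2.morphologyEx(m,cv2.MORPH_OPEN,np.ones((5,5)))
c=max(cv2.findContours(m,0,2)[0],key=cv2.contourArea);a=cv2.approxPolyDP(c,8,True)[:,0];print(a.tolist(),cv2.contourArea(c))
# undistort contour onto plane, fit rect
P=np.array([cast('wrist',p+.0,.114,o) for p in c[:,0]]);r=cv2.minAreaRect((P*1000).astype('float32'));print(r)
rect([cast('wrist',p,.114,o) for p in a])
```

```text
[ 34  67 199] [ 33  72 195] [ 14 165 188]
[[289, 133], [292, 256], [343, 256], [346, 133]] 6721.0
((462.8387756347656, 223.41188049316406), (112.8318862915039, 48.903167724609375), 79.10505676269531)
corners [[0.4497, 0.2831], [0.4289, 0.1725], [0.4757, 0.1639], [0.4966, 0.2744]]
c [0.4627 0.2235] len [0.1126 0.0476 0.1124 0.0477] ang [-100.7  -10.4   79.3  169.4]
```

The half brick centre is about (0.4635, 0.222) at 79.2°, and its size agrees with what was given. Before grasping, I'll hover over the channel for an accurate wrist measurement.

```bash
echo '[[[0, 0, -0.05, -0.053, 0.016, -0.005, 1], [0, 0, -0.1, -0.106, 0.032, -0.01, 1], [0, 0, -0.15, -0.159, 0.048, -0.015, 1], [0, 0, -0.2, -0.212, 0.065, -0.02, 1], [0, 0, -0.25, -0.265, 0.081, -0.025, 1], [0, 0, -0.27, -0.318, 0.097, -0.03, 1], [0, 0, -0.27, -0.318, 0.097, -0.03, 1], [0, 0, -0.27, -0.318, 0.097, -0.03, 1], [0, 0, -0.27, -0.318, 0.097, -0.03, 1]]]' > m.json && python3 jog.py m.json
python3 - <<'E'
from h import *
o=sensors.get_obs();im=camrig.camera('wrist');cv2.imwrite('pics/w2.png',im)
np.savez('w2.npz',ee_rot=o['ee_rot'],position=o['position']);print(R.from_quat(o['ee_rot']).as_matrix().round(3))
E
```

```text
clock: 2.58
position: [0.5032, -0.1091, 0.261]
ee_rot: [0.675, 0.738, 0.0, -0.0]
ft_force: [-0.2, 1.0, -0.3]
grip_width: 1.004
grasp_force: 0.0
[[-0.089  0.996 -0.   ]
 [ 0.996  0.089  0.   ]
 [ 0.    -0.    -1.   ]]
```

View pics/w2.png

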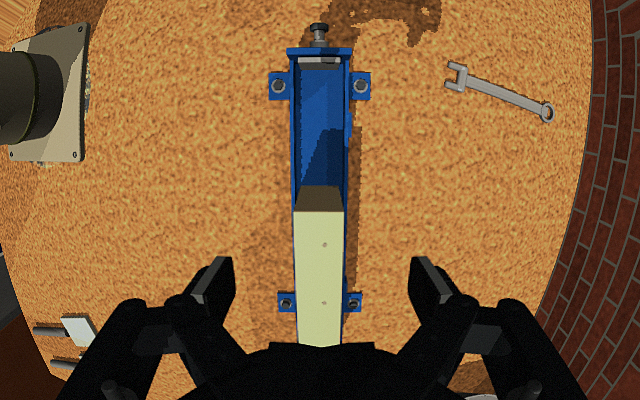

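The wrist view shows the seated brick's free top edge from (293,211) to (345,211). The channel lies between the lips at columns 293 and 350, the clamp plate is at rows 48–60, and the tabs are at (279,85) and (360,85). Now I'll measure these.

Run:
```python
from h import *
o=np.load('w2.npz');im=cv2.imread('pics/w2.png');h=cv2.cvtColor(im,cv2.COLOR_BGR2HSV)
m=cv2.inRange(h,(22,30,150),(45,130,255));m[:,:270]=0;m[:,370:]=0;m[:180]=0;m[335:]=0
m=cv2.morphologyEx(m,cv2.MORPH_OPEN,np.ones((5,5)))
L=[];Rr=[]
for r in range(218,330,4):
    c=np.where(m[r])[0];L.append(cast('wrist',(c[0]-.5,r),.12,o));Rr.append(cast('wrist',(c[-1]+.5,r),.12,o))
def fit(P):
    P=np.array(P);vx,vy,x,y=cv2.fitLine(P.astype('float32'),cv2.DIST_HUBER,0,.001,.001).ravel();s=np.sign(vy);return np.array([vx,vy])*s,np.array([x,y])
a,p=fit(L);b,q=fit(Rr);print('dirs',np.degrees(np.arctan2(a[1],a[0])),np.degrees(np.arctan2(b[1],b[0])))
tops=[np.where(m[:,c])[0][0] for c in range(298,341,3)];print(tops)
E_=np.array([cast('wrist',(c,t-.5),.12,o) for c,t in zip(range(298,341,3),tops)]);
u=a+b;u/=np.linalg.norm(u);n=np.array([u[1],-u[0]])
print('width',(q-p)@n,'centre offs',((p+q)/2)@n,'end along',E_@u)
O=u*np.median(E_@u)+n*(((p+q)/2)@n);print('carrier O',O,'ang',np.degrees(np.arctan2(u[1],u[0])))
bl=cv2.inRange(h,(100,100,40),(125,255,255))
for r in range(100,180,16):
    c=np.where(bl[r,270:370])[0]+270
    print(r,[(np.r_[n,0][:2]@(cast('wrist',(x,r),z,o)-O)).round(4) for x in(c[0]-.5,c[-1]+.5) for z in(.034,)])
for t,px,z in(('tabs',(278.5,86),.013),('tabs',(361,86),.013),('plate top back',(319,48),.07),('plate top front',(319,55),.07),('pad top',(319,57),.068)):
    w=cast('wrist',px,z,o)-O;print(t,(w@n).round(4),(w@u).round(4))
```

```text
dirs 94.84836 94.7649
[np.int64(212), np.int64(212), np.int64(212), np.int64(212), np.int64(212), np.int64(212), np.int64(212), np.int64(212), np.int64(212), np.int64(212), np.int64(212), np.int64(212), np.int64(212), np.int64(212), np.int64(212)]
width 0.048822597 centre offs 0.48978424 end along [-0.16811707 -0.16810008 -0.1680835  -0.1680673  -0.1680515  -0.16803609
 -0.16802105 -0.1680064  -0.16799213 -0.16797823 -0.1679647  -0.16795154
 -0.16793875 -0.16792633 -0.16791426]
carrier O [ 0.50213954 -0.12637498] ang 94.806625
100 [np.float64(-0.0351), np.float64(0.0344)]
116 [np.float64(-0.0352), np.float64(0.0382)]
132 [np.float64(-0.0353), np.float64(0.0385)]
148 [np.float64(-0.0343), np.float64(0.034)]
164 [np.float64(-0.0345), np.float64(0.0344)]
tabs -0.051 0.1292
tabs 0.0517 0.1295
plate top back -0.0004 0.1651
plate top front -0.0003 0.1572
pad top -0.0003 0.1554
```

The channel checks out: lips at ±34.5 mm, tabs at 129 mm, plate at 157–165 mm and brick width 49 mm. The carrier origin is (0.5021, -0.1264) at 94.8°. Now I'll go back, straddle the half brick and grip it at 35 N.

```bash
echo '[[[0, 0, 0.05, 0.056, -0.002, 0.005, 1], [0, 0, 0.1, 0.112, -0.004, 0.01, 1], [0, 0, 0.15, 0.168, -0.006, 0.015, 1], [0, 0, 0.2, 0.224, -0.008, 0.02, 1], [0, 0, 0.25, 0.28, -0.009, 0.025, 1], [0, 0, 0.277, 0.334, -0.0105, 0.03, 1], [0, 0, 0.277, 0.334, -0.0105, 0.03, 1], [0, 0, 0.277, 0.334, -0.0105, 0.03, 1], [0, 0, 0.277, 0.334, -0.0105, 0.08, 1], [0, 0, 0.277, 0.334, -0.0105, 0.13, 1], [0, 0, 0.277, 0.334, -0.0105, 0.17, 1], [0, 0, 0.277, 0.334, -0.0105, 0.196, 1], [0, 0, 0.277, 0.334, -0.0105, 0.196, 1], [0, 0, 0.277, 0.334, -0.0105, 0.196, 1]]]' > m.json && python3 jog.py m.json 35
echo '[[[0, 0, 0, 0, 0, 0, 0.5], [0, 0, 0, 0, 0, 0, 0.5], [0, 0, 0, 0, 0, 0, 0.4], [0, 0, 0, 0, 0, 0, 0.4], [0, 0, 0, 0, 0, 0, 0.4], [0, 0, 0, 0, 0, 0, 0.4]]]' > m.json && python3 jog.py m.json 35
```

```text
clock: 4.38
position: [0.4648, 0.2206, 0.0667]
ee_rot: [0.772, 0.636, 0.001, 0.0]
ft_force: [-0.1, 0.6, -0.0]
grip_width: 1.001
grasp_force: 0.0
clock: 5.12
position: [0.4642, 0.2212, 0.0662]
ee_rot: [0.771, 0.636, 0.001, -0.0]
ft_force: [-2.8, -1.2, 6.6]
grip_width: 0.579
grasp_force: 39.9
```

The grip holds at 40 N. Next I'll lift.

```bash
echo '[[[0, 0, 0, 0, 0, -0.02, 0.4], [0, 0, 0, 0, 0, -0.05, 0.4], [0, 0, 0, 0, 0, -0.1, 0.4], [0, 0, 0, 0, 0, -0.15, 0.4], [0, 0, 0, 0, 0, -0.15, 0.4], [0, 0, 0, 0, 0, -0.15, 0.4], [0, 0, 0, 0, 0, -0.15, 0.4]]]' > m.json && python3 jog.py m.json 35
python3 - <<'E'
from h import *
o=sensors.get_obs();print(R.from_quat(o['ee_rot']).as_matrix().round(3),o['position'],o['ft_force'])
M=R.from_quat(o['ee_rot']).as_matrix();O=np.array([.5021,-.1264]);t=np.radians(94.8);u=np.array([np.cos(t),np.sin(t)])
p=O+u*.075; d=np.r_[p,o['position'][2]]-o['position'];print('to y=75:',p,M.T@d,'rot tool z',np.arctan2(M[1,0],M[0,0])-t)
E
```

```text
clock: 6.0
position: [0.463, 0.2203, 0.2136]
ee_rot: [0.771, 0.636, -0.001, -0.0]
ft_force: [-0.2, 0.2, -3.6]
grip_width: 0.582
grasp_force: 39.6
[[ 0.19   0.982 -0.002]
 [ 0.982 -0.19  -0.002]
 [-0.002 -0.002 -1.   ]] [0.46302634 0.22032857 0.21359493] [-0.23992877  0.2016069  -3.62824112]
to y=75: [ 0.49582416 -0.05166304] [-0.26081961  0.08383385  0.00037869] rot tool z -0.2747620148090022
```

```bash
echo '[[[0, 0, -0.05, -0.044, 0.014, 0, 0.4], [0, 0, -0.1, -0.088, 0.028, 0, 0.4], [0, 0, -0.15, -0.132, 0.042, 0, 0.4], [0, 0, -0.2, -0.176, 0.056, 0, 0.4], [0, 0, -0.25, -0.22, 0.07, 0, 0.4], [0, 0, -0.275, -0.264, 0.084, 0, 0.4], [0, 0, -0.275, -0.264, 0.084, 0, 0.4], [0, 0, -0.275, -0.264, 0.084, 0, 0.4], [0, 0, -0.275, -0.264, 0.084, 0, 0.4]]]' > m.json && python3 jog.py m.json 35
python3 - <<'E'
from h import *
o=sensors.get_obs();M=R.from_quat(o['ee_rot']).as_matrix();O=np.array([.5021,-.1264]);t=np.radians(94.8);u=np.array([np.cos(t),np.sin(t)]);n=np.array([u[1],-u[0]])
w=o['position'][:2]-O;print('chan x,y',w@n,w@u,'ang err deg',np.degrees(np.arctan2(M[1,0],M[0,0])-t),M[2].round(4),o['position'][2])
a=camrig.camera('wrist');b=camrig.camera('scene');c=camrig.camera('side')
for k,v in zip('abc',(a,b,c)):cv2.imwrite(f'pics/h_{k}.png',v)
np.savez('w3.npz',ee_rot=o['ee_rot'],position=o['position'])
cv2.imwrite('pics/h.png',np.vstack([cv2.resize(a[100:400,120:520],(800,600))[:330,:],np.hstack([cv2.resize(b[90:360,140:400],(390,270)),np.clip(1.4*cv2.resize(c[120:390,200:473],(410,270)),0,255).astype('uint8')])]))
E
```

```text
clock: 7.12
position: [0.496, -0.0531, 0.2148]
ee_rot: [0.676, 0.737, -0.0, -0.0]
ft_force: [0.8, 0.1, -4.0]
grip_width: 0.582
grasp_force: 37.5
chan x,y 8.088472887352056e-05 0.07357394138812913 ang err deg 0.11854612031386368 [ 2.e-04 -9.e-04 -1.e+00] 0.21479034637435573
```

View pics/h.png

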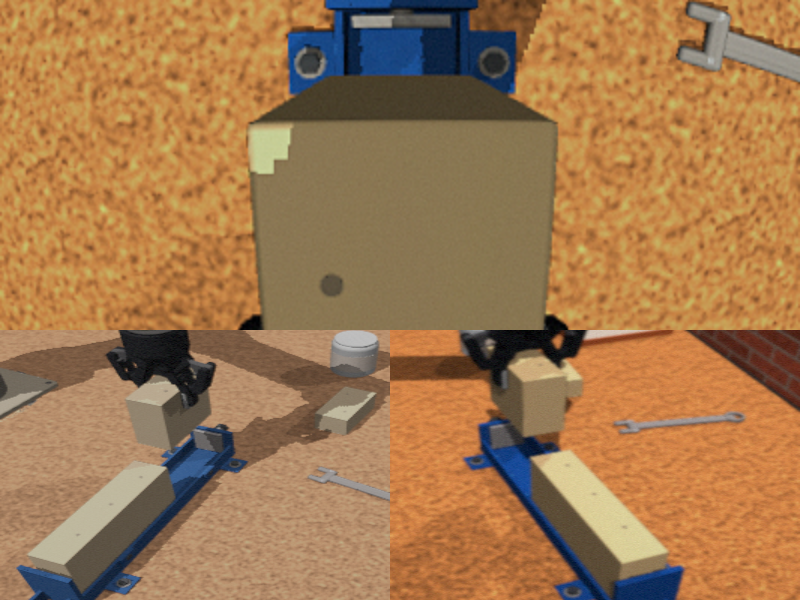

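The wrist view shows the held brick's far top edge from (244,161) to (398,161) and its far bottom edge at row 138. It is square to the channel and the tabs are visible on both sides. I'll check the offset in the hand.

Run:
```python
from h import *
o=np.load('w3.npz');O=np.array([.5021,-.1264]);t=np.radians(94.8);u=np.array([np.cos(t),np.sin(t)]);n=np.array([u[1],-u[0]])
for px,z in(((244,161),.2626),((398,161),.2626),((284,138),.1486),((357.5,138),.1486),((278.5+0,0),0)):
    w=cast('wrist',px,z,o)-O;print((w@n).round(4),(w@u).round(4))
M=R.from_quat(o['ee_rot']).as_matrix();p=O+u*.0735;print(M.T@np.r_[p-o['position'][:2],0])
```

```text
-0.0243 0.1336
0.0245 0.1336
-0.025 0.1324
0.0247 0.1324
-0.0497 0.2891
[-7.37738759e-05 -8.10375243e-05  5.58562339e-08]
```

The held brick spans y = 18 to 133 mm and is laterally centred to within 0.3 mm, so it clears at both ends. Now I'll lower it to about 8 mm above the floor.

```bash
echo '[[[0, 0, 0.002, 0, 0, 0.04, 0.4], [0, 0, 0.002, 0, 0, 0.08, 0.4], [0, 0, 0.002, 0, 0, 0.1, 0.4], [0, 0, 0.002, 0, 0, 0.11, 0.4], [0, 0, 0.002, 0, 0, 0.12, 0.4], [0, 0, 0.002, 0, 0, 0.13, 0.4], [0, 0, 0.002, 0, 0, 0.135, 0.4], [0, 0, 0.002, 0, 0, 0.135, 0.4], [0, 0, 0.002, 0, 0, 0.135, 0.4], [0, 0, 0.002, 0, 0, 0.135, 0.4]]]' > m.json && python3 jog.py m.json 35
```

```text
clock: 8.52
position: [0.4965, -0.0544, 0.0806]
ee_rot: [0.678, 0.735, 0.0, 0.0]
ft_force: [0.1, 0.0, -3.7]
grip_width: 0.58
grasp_force: 37.9
```

```bash
echo '[[[0, 0, 0, 0, 0, 0.003, 0.4], [0, 0, 0, 0, 0, 0.005, 0.4], [0, 0, 0, 0, 0, 0.006, 0.4], [0, 0, 0, 0, 0, 0.007, 0.4], [0, 0, 0, 0, 0, 0.0075, 0.4], [0, 0, 0, 0, 0, 0.0075, 0.4]]]' > m.json && python3 jog.py m.json 35
echo '[[[0, 0, 0, 0, 0, 0.0005, 0.4], [0, 0, 0, 0, 0, 0.0005, 0.4], [0, 0, 0, 0, 0, 0.0005, 0.4]]]' > m.json && python3 jog.py m.json 35
```

```text
clock: 9.28
position: [0.4962, -0.0544, 0.0728]
ee_rot: [0.678, 0.735, 0.0, -0.0]
ft_force: [-0.0, 0.6, -3.9]
grip_width: 0.581
grasp_force: 38.0
clock: 9.65
position: [0.4964, -0.0545, 0.0725]
ee_rot: [0.678, 0.735, 0.0, 0.0]
ft_force: [-1.3, -2.0, 0.9]
grip_width: 0.584
grasp_force: 38.3
```

It has touched the floor with about 4.7 N. Next I'll slide it towards the seated brick, slowing before contact.

```bash
echo '[[[0, 0, 0, -0.002, 0, -0.0002, 0.4], [0, 0, 0, -0.005, 0, -0.0002, 0.4], [0, 0, 0, -0.008, 0, -0.0002, 0.4], [0, 0, 0, -0.01, 0, -0.0002, 0.4], [0, 0, 0, -0.011, 0, -0.0002, 0.4], [0, 0, 0, -0.012, 0, -0.0002, 0.4], [0, 0, 0, -0.0125, 0, -0.0002, 0.4], [0, 0, 0, -0.013, 0, -0.0002, 0.4]]]' > m.json && python3 jog.py m.json 35
```

```text
clock: 10.65
position: [0.4973, -0.0673, 0.0725]
ee_rot: [0.677, 0.736, 0.0, -0.0]
ft_force: [-0.0, 1.7, -2.6]
grip_width: 0.582
grasp_force: 38.1
```

```bash
echo '[[[0, 0, 0, -0.0005, 0, 0, 0.4], [0, 0, 0, -0.001, 0, 0, 0.4], [0, 0, 0, -0.0015, 0, 0, 0.4]]]' > m.json && python3 jog.py m.json 35
```

```text
clock: 11.02
position: [0.4974, -0.0688, 0.0725]
ee_rot: [0.678, 0.736, 0.0, -0.0]
ft_force: [0.3, 0.4, -2.3]
grip_width: 0.579
grasp_force: 38.1
```

```bash
echo '[[[0, 0, 0, -0.0005, 0, 0, 0.4], [0, 0, 0, -0.001, 0, 0, 0.4], [0, 0, 0, -0.001, 0, 0, 0.4]]]' > m.json && python3 jog.py m.json 35
```

```text
clock: 11.4
position: [0.4975, -0.0699, 0.0725]
ee_rot: [0.678, 0.735, 0.0, -0.0]
ft_force: [-0.7, 1.0, -2.5]
grip_width: 0.58
grasp_force: 38.1
```

```bash
echo '[[[0, 0, 0, -0.0005, 0, 0, 0.4], [0, 0, 0, -0.001, 0, 0, 0.4], [0, 0, 0, -0.001, 0, 0, 0.4]]]' > m.json && python3 jog.py m.json 35
```

```text
clock: 11.78
position: [0.4976, -0.0706, 0.0725]
ee_rot: [0.677, 0.736, 0.0, -0.0]
ft_force: [-0.2, 2.6, -1.9]
grip_width: 0.578
grasp_force: 38.1
```

```bash
echo '[[[0, 0, 0, -0.0003, 0, 0, 0.4], [0, 0, 0, -0.0006, 0, 0, 0.4], [0, 0, 0, -0.0006, 0, 0, 0.4]]]' > m.json && python3 jog.py m.json 35
```

```text
clock: 12.15
position: [0.4975, -0.0709, 0.0724]
ee_rot: [0.677, 0.736, 0.0, -0.0]
ft_force: [-0.4, 5.2, -2.0]
grip_width: 0.58
grasp_force: 37.9
```

Contact came at TCP y ≈ 55.6 mm in the channel, as expected. Now I'll build up the push gradually.

```bash
echo '[[[0, 0, 0, -0.0003, 0, 0, 0.4], [0, 0, 0, -0.0006, 0, 0, 0.4], [0, 0, 0, -0.0009, 0, 0, 0.4], [0, 0, 0, -0.0009, 0, 0, 0.4], [0, 0, 0, -0.0009, 0, 0, 0.4]]]' > m.json && python3 jog.py m.json 35
```

```text
clock: 12.78
position: [0.4975, -0.0709, 0.0724]
ee_rot: [0.677, 0.736, 0.0, -0.001]
ft_force: [-1.1, 7.8, -1.0]
grip_width: 0.581
grasp_force: 38.0
```

```bash
echo '[[[0, 0, 0, -0.0004, 0, 0, 0.4], [0, 0, 0, -0.0008, 0, 0, 0.4], [0, 0, 0, -0.0012, 0, 0, 0.4], [0, 0, 0, -0.0012, 0, 0, 0.4], [0, 0, 0, -0.0012, 0, 0, 0.4]]]' > m.json && python3 jog.py m.json 35
python3 - <<'E'
from h import *
F=[]
for i in range(6):
    camrig.camera('side');F.append(sensors.get_obs()['ft_force'])
print(np.mean(F,0),np.std(F,0))
E
```

```text
clock: 13.4
position: [0.4975, -0.071, 0.0724]
ee_rot: [0.677, 0.736, 0.001, -0.001]
ft_force: [-3.9, 12.7, 1.7]
grip_width: 0.58
grasp_force: 38.1
[-4.11889176 12.72231643  1.72233745] [0.19525508 0.53086048 0.3219604 ]
```

The push is 13 N, with about 5 N of floor load and 3 N sideways. I'll relieve both slightly, then hold.

```bash
echo '[[[0, 0, 0, 0, -0.0003, -0.0002, 0.4], [0, 0, 0, 0, -0.0006, -0.0003, 0.4], [0, 0, 0, 0, -0.0006, -0.0003, 0.4], [0, 0, 0, 0, -0.0006, -0.0003, 0.4]]]' > m.json && python3 jog.py m.json 35
python3 - <<'E'
from h import *
F=[]
for i in range(6):
    camrig.camera('side');F.append(sensors.get_obs()['ft_force'])
F=np.mean(F,0);print(F,'push',F[:2]@[-.0837,.9965],'lat',F[:2]@[.9965,.0837])
E
```

```text
clock: 14.2
position: [0.4974, -0.071, 0.0725]
ee_rot: [0.677, 0.736, 0.001, -0.001]
ft_force: [1.8, 12.7, -6.3]
grip_width: 0.58
grasp_force: 37.8
[ 1.74781202 12.43951392 -6.20858795] push 12.249683757670518 lat 2.7828819961418545
```

```bash
echo '[[[0, 0, 0, 0, 0.0003, 0.0002, 0.4], [0, 0, 0, 0, 0.0003, 0.0002, 0.4], [0, 0, 0, 0, 0.0003, 0.0002, 0.4]]]' > m.json && python3 jog.py m.json 35
python3 - <<'E'
from h import *
F=[]
for i in range(6):
    camrig.camera('side');F.append(sensors.get_obs()['ft_force'])
F=np.mean(F,0);print(F,'push',F[:2]@[-.0837,.9965],'lat',F[:2]@[.9965,.0837])
E
```

```text
clock: 14.88
position: [0.4975, -0.0709, 0.0724]
ee_rot: [0.677, 0.736, 0.001, -0.001]
ft_force: [-2.5, 12.5, -2.0]
grip_width: 0.582
grasp_force: 37.8
[-1.62790844 12.77876817 -1.29124207] push 12.870298414555233 lat -0.5526278662831065
```

The push is 12.9 N, with floor load about 2.4 N and sideways about 0.5 N. I'll hold this for 5 s and check how it looks.

```bash
H='checked below'; echo '[[[0, 0, 0, 0, 0, 0, 0.4], [0, 0, 0, 0, 0, 0, 0.4], [0, 0, 0, 0, 0, 0, 0.4], [0, 0, 0, 0, 0, 0, 0.4], [0, 0, 0, 0, 0, 0, 0.4], [0, 0, 0, 0, 0, 0, 0.4], [0, 0, 0, 0, 0, 0, 0.4], [0, 0, 0, 0, 0, 0, 0.4], [0, 0, 0, 0, 0, 0, 0.4], [0, 0, 0, 0, 0, 0, 0.4], [0, 0, 0, 0, 0, 0, 0.4], [0, 0, 0, 0, 0, 0, 0.4], [0, 0, 0, 0, 0, 0, 0.4], [0, 0, 0, 0, 0, 0, 0.4], [0, 0, 0, 0, 0, 0, 0.4], [0, 0, 0, 0, 0, 0, 0.4], [0, 0, 0, 0, 0, 0, 0.4], [0, 0, 0, 0, 0, 0, 0.4], [0, 0, 0, 0, 0, 0, 0.4], [0, 0, 0, 0, 0, 0, 0.4]]]' > m.json && python3 jog.py m.json 35
echo '[[[0, 0, 0, 0, 0, 0, 0.4], [0, 0, 0, 0, 0, 0, 0.4], [0, 0, 0, 0, 0, 0, 0.4], [0, 0, 0, 0, 0, 0, 0.4], [0, 0, 0, 0, 0, 0, 0.4], [0, 0, 0, 0, 0, 0, 0.4], [0, 0, 0, 0, 0, 0, 0.4], [0, 0, 0, 0, 0, 0, 0.4], [0, 0, 0, 0, 0, 0, 0.4], [0, 0, 0, 0, 0, 0, 0.4], [0, 0, 0, 0, 0, 0, 0.4], [0, 0, 0, 0, 0, 0, 0.4], [0, 0, 0, 0, 0, 0, 0.4], [0, 0, 0, 0, 0, 0, 0.4], [0, 0, 0, 0, 0, 0, 0.4], [0, 0, 0, 0, 0, 0, 0.4]]]' > m.json && python3 jog.py m.json 35
python3 - <<'E'
from h import *
b=camrig.camera('scene');c=camrig.camera('side')
cv2.imwrite('pics/f.png',np.hstack([cv2.resize(b[150:350,150:350],(400,400)),np.clip(1.4*cv2.resize(c[150:350,220:420],(400,400)),0,255).astype('uint8')]))
E
```

```text
clock: 17.68
position: [0.4974, -0.071, 0.0724]
ee_rot: [0.677, 0.736, 0.001, -0.001]
ft_force: [-2.5, 12.8, -1.8]
grip_width: 0.582
grasp_force: 37.8
clock: 19.68
position: [0.4975, -0.071, 0.0724]
ee_rot: [0.677, 0.736, 0.001, -0.001]
ft_force: [-1.9, 12.6, -1.7]
grip_width: 0.586
grasp_force: 37.8
```

View pics/f.png

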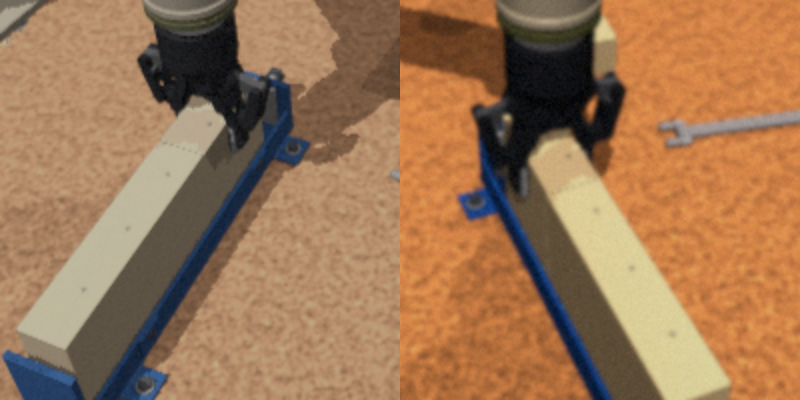

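In both views the half brick sits in the channel, in line and flush with the seated brick, with the joint at about (180,148) and (570,190) in the picture. The push is steady at about 12.8 N, so I'm handing in.

```bash
python3 -c "
from workcell import manip, camrig, job, sensors
print(job.hand_in())"
```

```text
the job is handed in; nothing more can be done
None
```

The half brick stands on the channel floor, still gripped at about 38 N and pressed against the cemented brick with a steady push of about 12.8 N, held for over 5 s; I handed the job in at about 20 s.

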